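Eject the clipper battery and trap it on the chute

ROBOT

A 6-joint arm with a two-finger parallel gripper is mounted at the origin on the work surface. World frame = base frame: x ahead of the robot, y to its left, z up, the work surface at z = 0. Lengths are in m, angles in rad, forces in N, time in s.
With the tool pointing down it reaches from about 0.375 to 0.825 m from the base axis. Payload 5.5 kg.
Tool frame: the origin (TCP) lies between the finger pads; the fingertips stand 8 mm ahead of it and the grasp point (between the pads) lies 11 mm behind it; x points along the fingers, y is the direction in which the jaws open and shut, and the axes are right-handed (so a half turn about x gives the same grasp; the last joint's range is limited). The gripper opens to 85 mm and grips with 20 to 120 N. Pads are 22 mm wide; open, the fingers measure 114 mm over their backs; the gripper's body (76 mm by 85 mm) begins 54 mm behind the grasp point. The pads swing forward as they close: fully open they stand 13 mm farther back than shut.
Start: joints at [0, 0.314, -0.047, 1.21, 0, 1.571], TCP at [0.6, -0, 0.239] pointing down, gripper open.
Joint ranges: [-2.67, 2.67], [-0.69, 1.73], [-1.03, 1.25], [-2.08, 2.16], [-1.42, 1.45], [-3.14, 3.14]. Speed limits (rad/s): [2.39, 2.39, 3.01, 3.14, 3.14, 3.14].

INTERFACE

Orientations are given as a rotation vector (axis times angle).
In Python, from plant import status, viewer, r gives the robot as it stands. The module is installed in compiled form; this text tells all that it offers.
- The arm moves only by the tool drive_tool, never from a script. Its argument "steps" is a list of rows, each a list of 7 numbers: the shift along the tool's x, y, z in m, then the turn, a rotation vector about the tool's x, y, z in rad, then the closure, from -1 (fully open) to 1 (shut). In form: [[dx, dy, dz, ax, ay, az, hand], ...]. A call has 1 to 20 rows; each row shifts and turns the commanded pose from where the row before left it, along the tool's axes as they then stand; what a row does not reach is not made up. A row lasts 1/10 s, in which the tool goes at most 50 mm and 8.59 degrees, less where a joint would pass 70% of its speed; a pose out of reach is approached as far as the arm can. A call with a gripper value outside its range is refused whole. The fingers move at their own pace and stop on an object; the grip force is fixed at half the most. Time passes only in rows, so rows that do not move let the fingers close. It gives the time, the measured TCP pose, the force and the opening at its end, in the units of the state.
- status.observe(): the state, without advancing time (a new reading comes with each control period).
- viewer.camera(name): name is "scene" or "side" or "wrist"; returns the picture (480x640x3 uint8, red, green, blue); there is no depth.
- viewer.get_calibration(name): a dict with "fx", "fy", "cx", "cy" (pixels), "R" (3x3) and "t" (3): a world point X has camera coordinates R X + t; the wrist camera has in their place "tool_from_camera" (4x4, takes a point from camera to tool coordinates, whose origin is the TCP and whose axes are the tool frame's). Camera axes: x right, y down, z forward; pixel columns grow to the right and rows downward; lengths in m; the calibration is good to about 2 mm. A picture is of the moment at which its call begins: read the wrist's pose just before it. get_calibration takes no time and is no camera call.
- r.hand_in(): hands the job in, once; it reports no verdict.
The state is a dict: "time_s": time; "joint_positions": joint angles; "joint_vel": joint speeds; "joint_efforts": joint torques, N m; "tool_pos": TCP position; "orientation": TCP orientation; "contact_force": force on the tool from outside, world axes, zero at the start; "ft_torque": the same for the moment, N m; "opening": finger opening in m.
Only numpy, scipy, OpenCV 4.12 (cv2) and the standard library are available. Lean on these libraries where they do the work, as an engineer would, in place of code of your own. Each camera call takes 0.05 s, during which the arm holds its last target.

TASK

Press down the eject key of the clipper-battery dock with one finger, and with the other finger waiting in the chute, stop the battery pack that the spring pushes out, after it has come past its catch but before its nose passes the chute's open end. Do not lift the pack and leave the things around the dock where they are. The program finishes while holding: a finger is still standing against the pack, which rests level and still on the chute.

Things in the scene. Friction and masses are not known exactly. Their poses are not given: they have to be found in the camera images.
- dock: White plastic charging dock, fixed. Origin on the bench below the nose (front face) of the seated pack, mid-chute. x points the way the pack comes out, y across the chute to the key, z up. Bay walls beside the seated pack, x -62 to -2 mm, 46 mm high; spring housing behind, x -160 to -62 mm, 56 mm wide, 66 mm high. Key housing x -2 to 48 mm, y 28 to 68 mm, 40 mm high.
- chute_end (a point): Middle of the chute floor's open end: x = 48 mm, y = 0, z = 30 mm in the dock's frame. The floor is flat and level, 30 mm above the bench, 41 mm wide between the guides; ahead of the seated pack the guides are only 6 mm high (top 36 mm above the bench), 6.5 mm thick.
- ejector (a joint): How far the sprung steel plate behind the pack has come out (m), 0 to 0.095. It pushes the freed pack along the dock's x with 3 to 4 N, damped to about 0.1 m/s; unless something stands in its way the pack's nose passes the chute end in about half a second and the pack drops off.
- key_top (a point): Centre of the top face of the steel eject key, 26 mm by 26 mm, at x = 28 mm, y = 47 mm in the dock's frame; 52 mm above the bench when up. It moves with the key.
- key (a joint): How far the key is pressed down (m): 0 up, 0.010 fully down. It takes about 3 to 6 N and stays down where it is left. It carries a steel catch, mid-chute just ahead of the pack's nose (dock x 0 to 6 mm), standing 6 mm above the chute floor, that sinks with the key; the pack is freed at about 4 to 6 mm.
- pack: Loose black battery pack, a block 56 mm long (its x, along the chute), 38 mm wide, 32 mm high, about 0.11 kg, lying in the dock. Origin at the centre of its underside: seated it is at x = -28 mm, z = 30 mm in the dock's frame, its nose at x = 0, its top 62 mm above the bench. Its axes start parallel to the dock's.
- canister: Bystander: closed yellow plastic canister, 84 mm across, 150 mm high, standing on the key-less side of the dock. Origin at the centre of its underside.
- brush: Bystander: wooden pin brush, about 200 mm long, 55 mm wide, 30 mm high, lying pins down on the key side of the dock, with its head to its +x. Origin on the bench, where the handle meets the head.
- bone: Bystander: blue hard nylon chew bone, 120 mm long (its x), 54 mm wide, 30 mm high. Origin at the centre of its underside.
- dish: Bystander: small glass dish, 84 mm across, 30 mm high. Origin at the centre of its underside.
Things that resemble listed ones, but are neither listed nor needed, are in the scene too. There is more than one size of the pack; the one meant has the size given above. Several things look just like the dock: the one meant starts farthest from the robot's base.

How it is judged:
On the way, in this order (a step that is already met when the one before it is completed fails the run):
1. the eject key is pressed (value of joint key above 0.003 m), for 0.02 s.
2. the pack has come out past the catch and is stopped by a finger on the chute (x of pack in the frame of dock between -0.02 and 0.02 m and contact force between the fingers and pack above 0.5 N and linear speed of pack below 0.015 m/s), for 0.3 s.
At the end, for the whole second after the job is handed in: The key has been pressed; the pack lies level (within 0.1 rad) on the chute floor, its nose 8 to 48 mm beyond where it was seated, at rest, with a finger pressing against it with more than 0.5 N (all of step 2 and value of joint key above 0.003 m and z of pack in the frame of dock between 0.026 and 0.036 m and angle between pack's own z axis and vertical below 0.1 rad); the arm keeps its last pose, push and grip.
It fails at once if the pack's nose passes the open end of the chute (x of pack in the frame of dock above 0.0205 m).
It fails at once if the pack is lifted more than 12 mm off the chute floor (z of pack in the frame of dock above 0.042 m).
It fails at once if a bystander is moved more than 30 mm (distance of any of canister, brush, bone, dish from where it was at the start of the episode above 0.03 m).
It also fails if it takes over 29 s, if anything falls off the work surface, if the arm or the gripper's body presses on something with over 40 N, if the wrist force passes 120 N, or if a joint passes its speed limit or range.

## Working session

There is one attempt and no reset: what is moved stays moved. The work goes in short steps, Python scripts to look and compute and a tool call to move; the robot and the scene stay as the last step left them, time stands still between calls to the robot, and variables do not carry over. Pictures are saved under pics/ and viewed, and the job is handed in when it is done.

Besides the shell and the picture viewer there is one more tool, called after "Emit:" by a JSON object that holds its "name" and its "arguments", one argument or row to a line. drive_tool: Moves the arm, as the interface text tells. Its arguments: {"type":"object","properties":{"steps":{"type":"array"}},"required":["steps"]}

```bash
mkdir -p pics
python3 - <<'E'
from plant import status, viewer, r
import cv2
print(status.observe())
for n in ["scene","side","wrist"]:
    im=viewer.camera(n); cv2.imwrite(f"pics/{n}0.png",im[:,:,::-1]); print(n,viewer.get_calibration(n))
E
```

```text
{'time_s': 0.0, 'joint_positions': array([-1.93307137e-05,  3.14221024e-01, -4.81001053e-02,  1.21021705e+00,
        3.51108255e-05,  1.57079677e+00]), 'joint_vel': array([ 0.00018263,  0.00138029, -0.00163001, -0.00054386,  0.00076898,
       -0.00097124]), 'joint_efforts': array([ 1.69644722e-03, -5.39594257e+01,  3.39749372e+01,  1.94567809e-02,
        9.49871333e-05,  6.01428906e-05]), 'tool_pos': array([ 5.99415194e-01, -2.49837944e-07,  2.38428350e-01]), 'orientation': array([ 1.20841598,  1.21049869, -1.21048016]), 'contact_force': array([ 0.46959696, -0.20985735, -0.18675617]), 'ft_torque': array([ 0.00788866,  0.02351921, -0.03931926]), 'opening': 0.08506070266007892}
scene {'fx': 598.4908036221029, 'fy': 598.4908036221029, 'cx': 323.57297655256866, 'cy': 236.98488971705606, 'R': array([[-0.79017103,  0.6128711 , -0.00433229],
       [ 0.47634588,  0.60967137, -0.63355775],
       [-0.38564796, -0.50268264, -0.77368328]]), 't': array([ 0.39194641, -0.25752261,  1.71538244])}
side {'fx': 469.0919493107657, 'fy': 469.0919493107657, 'cx': 322.59070888690496, 'cy': 238.58982077053915, 'R': array([[ 0.73495455, -0.67800041, -0.01254016],
       [-0.41542952, -0.43555676, -0.79856661],
       [ 0.53596654,  0.59211971, -0.6017758 ]]), 't': array([-0.36223438,  0.29270565,  0.69715751])}
wrist {'fx': 357.70403506827404, 'fy': 357.70403506827404, 'cx': 317.92176076261416, 'cy': 235.45508855981848, 'tool_from_camera': array([[-1.49200009e-03, -3.14906716e-01,  9.49121454e-01,
        -1.35452125e-01],
       [ 9.99998852e-01, -7.20201623e-04,  1.33302439e-03,
         7.57025856e-04],
       [ 2.63780477e-04,  9.49122353e-01,  3.14907430e-01,
        -8.18246177e-02],
       [ 0.00000000e+00,  0.00000000e+00,  0.00000000e+00,
         1.00000000e+00]])}
```

View pics/scene0.png

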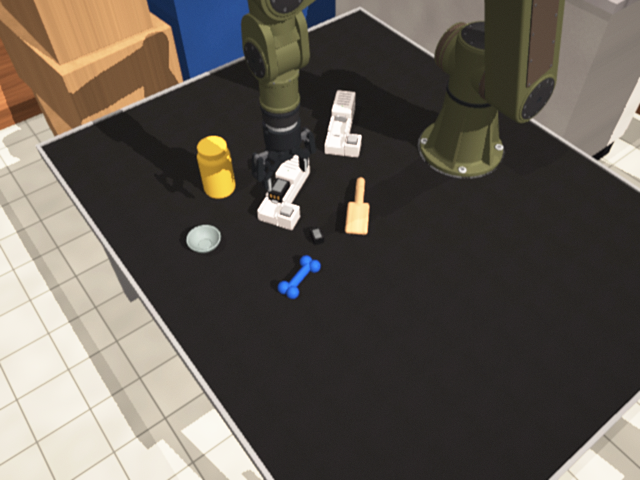

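View pics/side0.png

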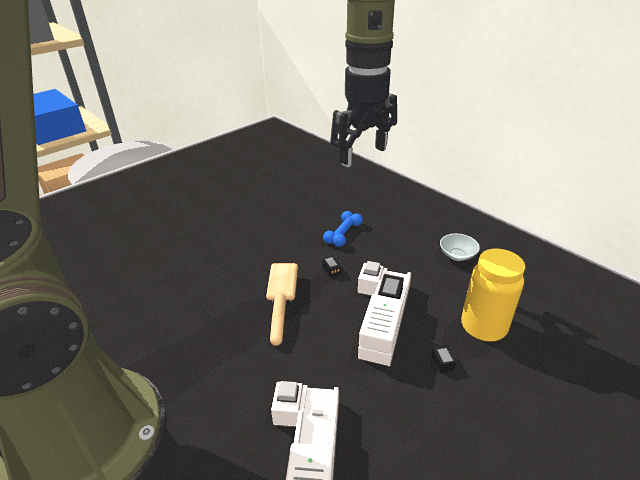

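View pics/wrist0.png

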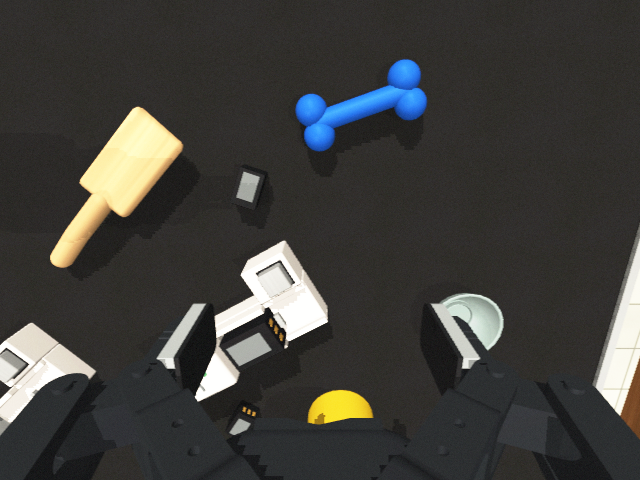

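Two docks are visible: an empty one near the base at scene (343,125) / side (310,430), and a loaded one at scene (285,195) / side (385,310) / wrist (265,330). The loaded one is farther from the base. Loose packs lie at scene (316,235), side (332,266) and side (445,357). I'll confirm with enlarged crops.

Run:
```python
import cv2
a=cv2.imread("pics/side0.png")[240:380,330:470]; cv2.imwrite("pics/side0c.png",cv2.resize(a,(560,560),interpolation=cv2.INTER_CUBIC))
a=cv2.imread("pics/wrist0.png")[230:410,180:340]; cv2.imwrite("pics/wrist0c.png",cv2.resize(a,None,fx=3.3,fy=3.3,interpolation=cv2.INTER_CUBIC))
a=cv2.imread("pics/scene0.png")[140:240,240:340]; cv2.imwrite("pics/scene0c.png",cv2.resize(a,(600,600),interpolation=cv2.INTER_CUBIC))
```

```text
(no output)
```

View pics/side0c.png

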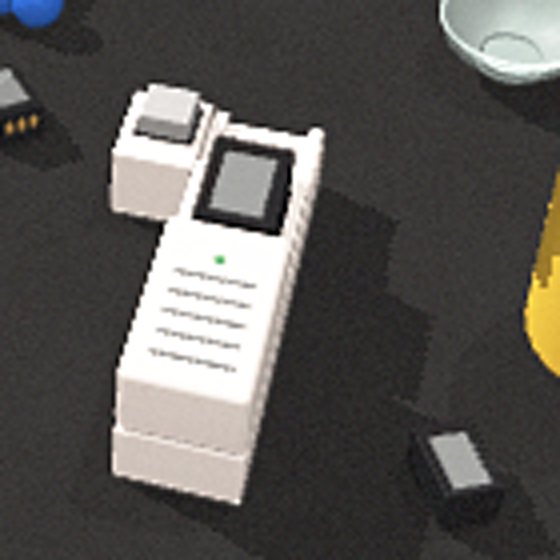

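View pics/wrist0c.png

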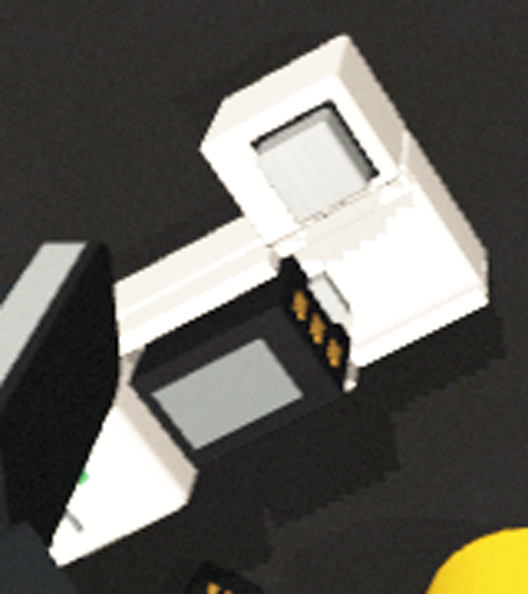

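View pics/scene0c.png

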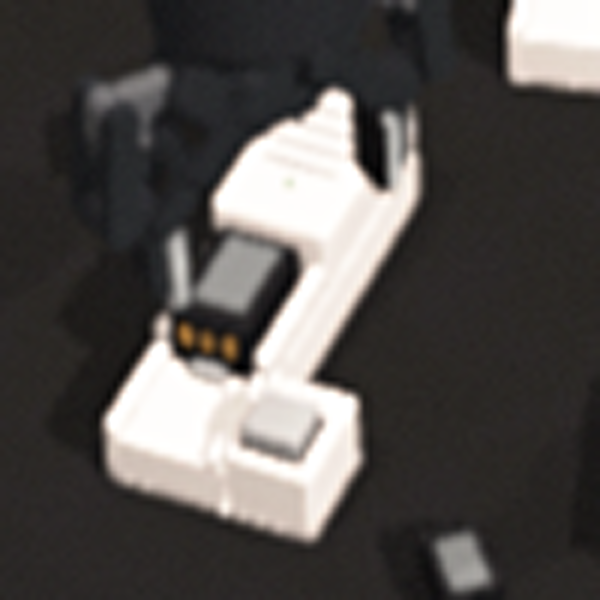

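```bash
cat > h.py <<'E'
import numpy as np
from scipy.spatial.transform import Rotation as Ro
from plant import status, viewer
def ray(name,uv,st=None):
    c=viewer.get_calibration(name); u,v=uv
    d=np.array([(u-c['cx'])/c['fx'],(v-c['cy'])/c['fy'],1.])
    if name=='wrist':
        T=c['tool_from_camera']; R=Ro.from_rotvec(st['orientation']).as_matrix()
        return R@T[:3,3]+st['tool_pos'], R@T[:3,:3]@d
    R=c['R']; return -R.T@c['t'], R.T@d
def plane(name,uv,z,st=None):
    o,d=ray(name,uv,st); return o+d*(z-o[2])/d[2]
E
python3 - <<'E'
from h import *
np.set_printoptions(precision=4,suppress=True)
st=status.observe(); print(Ro.from_rotvec(st['orientation']).as_matrix())
S=lambda p:(330+p[0]/4,240+p[1]/4); C=lambda p:(240+p[0]/6,140+p[1]/6); W=lambda p:(180+p[0]/3.3,230+p[1]/3.3)
print("pack side");P=[plane('side',S(p),.062)for p in [(215,137),(296,148),(278,235),(193,220)]];print(np.array(P),np.mean(P,0))
print("pack scene");P=[plane('scene',C(p),.062)for p in [(225,232),(300,245),(250,325),(175,305)]];print(np.array(P),np.mean(P,0))
print("key side");P=[plane('side',S(p),.052)for p in [(150,85),(195,90),(190,125),(140,118)]];print(np.array(P),np.mean(P,0))
print("key scene");P=[plane('scene',C(p),.052)for p in [(258,392),(322,408),(300,440),(245,425)]];print(np.array(P),np.mean(P,0))
print("key wrist");P=[plane('wrist',W(p),.052,st)for p in [(255,155),(325,108),(372,175),(303,220)]];print(np.array(P),np.mean(P,0))
print("chute end wrist",[plane('wrist',W(p),.036,st)for p in [(488,298),(408,175)]])
print("pack wrist",[plane('wrist',W(p),.062,st)for p in [(290,260),(350,380),(200,465),(135,380)]])
print("others: bone,brush,dish,canister",[plane('side',p,.02)[:2] for p in[(343,229),(283,280),(460,250),(490,325),(332,266),(445,357)]])
E
```

```text
[[-0.0013  1.     -0.    ]
 [-0.     -0.     -1.    ]
 [-1.     -0.0013  0.    ]]
pack side
[[ 0.5444 -0.1151  0.062 ]
 [ 0.566  -0.1463  0.062 ]
 [ 0.5153 -0.1777  0.062 ]
 [ 0.4951 -0.1455  0.062 ]] [ 0.5302 -0.1462  0.062 ]
pack scene
[[ 0.5181 -0.1659  0.062 ]
 [ 0.4972 -0.1395  0.062 ]
 [ 0.5415 -0.1141  0.062 ]
 [ 0.5598 -0.1433  0.062 ]] [ 0.5292 -0.1407  0.062 ]
key side
[[ 0.5595 -0.0601  0.052 ]
 [ 0.5727 -0.078   0.052 ]
 [ 0.5513 -0.094   0.052 ]
 [ 0.5376 -0.0738  0.052 ]] [ 0.5553 -0.0765  0.052 ]
key scene
[[ 0.5561 -0.0886  0.052 ]
 [ 0.5403 -0.0648  0.052 ]
 [ 0.558  -0.056   0.052 ]
 [ 0.5711 -0.0768  0.052 ]] [ 0.5564 -0.0716  0.052 ]
key wrist
[[ 0.5407 -0.0682  0.052 ]
 [ 0.5622 -0.053   0.052 ]
 [ 0.5755 -0.0748  0.052 ]
 [ 0.5542 -0.0899  0.052 ]] [ 0.5581 -0.0715  0.052 ]
chute end wrist [array([ 0.6113, -0.127 ,  0.036 ]), array([ 0.5856, -0.0826,  0.036 ])]
pack wrist [array([ 0.5512, -0.0979,  0.062 ]), array([ 0.5679, -0.14  ,  0.062 ]), array([ 0.5192, -0.1718,  0.062 ]), array([ 0.5012, -0.14  ,  0.062 ])]
others: bone,brush,dish,canister [array([0.6326, 0.0823]), array([0.4238, 0.0413]), array([ 0.7599, -0.1456]), array([ 0.6165, -0.3056]), array([0.5244, 0.0052]), array([ 0.4997, -0.293 ])]
```

Confirmed: this is the loaded dock, with the 38×56 mm pack size fitting and the catch visible ahead of its nose. Its yaw is about 30°, its origin about (0.554,-0.129), and its key is at about (0.556,-0.073), consistent across three views. Next I hover with the jaw along the dock's y, camera ahead of the chute, and fingers partly closed.

Emit:
{"name": "drive_tool", "arguments": {
  "steps": [
    [0.01, -0.01, 0.031, 0, 0, 0, 0.15],
    [0.02, -0.01, 0.031, 0, 0, 0, 0.15],
    [0.02, -0.008, 0.03, 0, 0, 0, 0.15],
    [0, 0, 0, 0.148, 0, 0, 0.15],
    [0, 0, 0, 0.148, 0, 0, 0.15],
    [0, 0, 0, 0.148, 0, 0, 0.15],
    [0, 0, 0, 0.148, 0, 0, 0.15],
    [0, 0, 0, 0.148, 0, 0, 0.15],
    [0, 0, 0, 0.148, 0, 0, 0.15],
    [0, 0, 0, 0.148, 0, 0, 0.15],
    [0, 0, 0, 0.011, 0, 0, 0.15],
    [0, 0, 0, 0, 0, 0, 0.15]
  ]
}}

```text
time_s: 1.35
tool_pos: [0.5718, -0.092, 0.1891]
orientation: [1.925, 0.519, -1.925]
contact_force: [-0.2, -0.1, -0.2]
opening: 0.0363
```

Run:
```python
from h import *
import cv2
st=status.observe();print(st)
im=viewer.camera('wrist');cv2.imwrite("pics/w1.png",im[:,:,::-1])
im=viewer.camera('side');cv2.imwrite("pics/s1.png",im[:,:,::-1])
import pickle;pickle.dump(st,open('st1.pkl','wb'))
```

```text
{'time_s': 1.35, 'joint_positions': array([-1.59480721e-01,  2.99035081e-01, -1.82797894e-01,  1.08938784e+00,
        4.92065553e-05,  2.45524586e+00]), 'joint_vel': array([-0.00074759, -0.00133652,  0.00214392,  0.00024298,  0.00157433,
       -0.00557613]), 'joint_efforts': array([-4.24660175e-03, -5.20054257e+01,  3.29538953e+01,  6.48142362e-03,
       -3.94959943e-05,  1.51924314e-01]), 'tool_pos': array([ 0.57183583, -0.09196181,  0.18908142]), 'orientation': array([ 1.92457548,  0.51937677, -1.92530697]), 'contact_force': array([-0.17672146, -0.0996517 , -0.19308621]), 'ft_torque': array([-0.03149271,  0.05889444,  0.06946643]), 'opening': 0.036329508910506056}
```

View pics/w1.png

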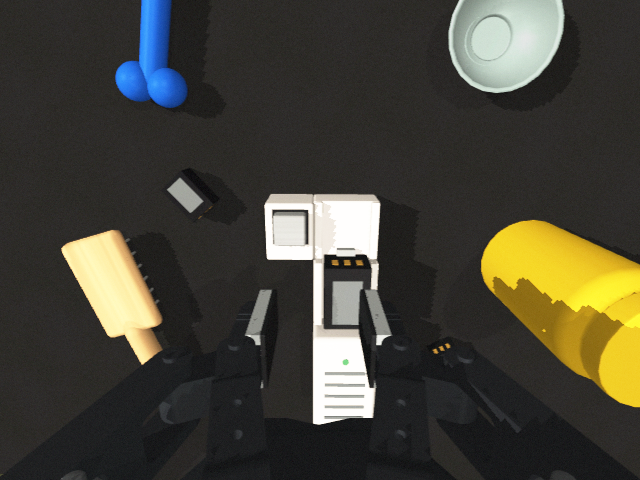

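View pics/s1.png

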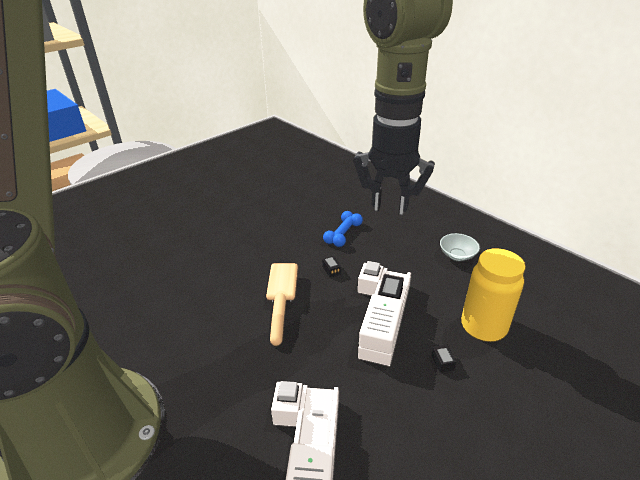

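Run:
```python
import cv2
a=cv2.imread("pics/w1.png")[185:345,240:400]; cv2.imwrite("pics/w1c.png",cv2.resize(a,(600,600),interpolation=cv2.INTER_CUBIC))
a=cv2.imread("pics/w1.png")[270:400,220:420]; cv2.imwrite("pics/w1d.png",cv2.resize(a,(800,520),interpolation=cv2.INTER_CUBIC))
```

```text
(no output)
```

View pics/w1c.png

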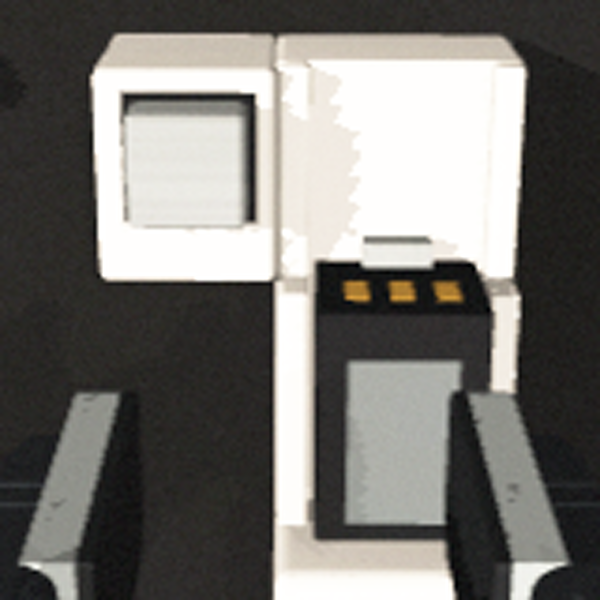

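View pics/w1d.png

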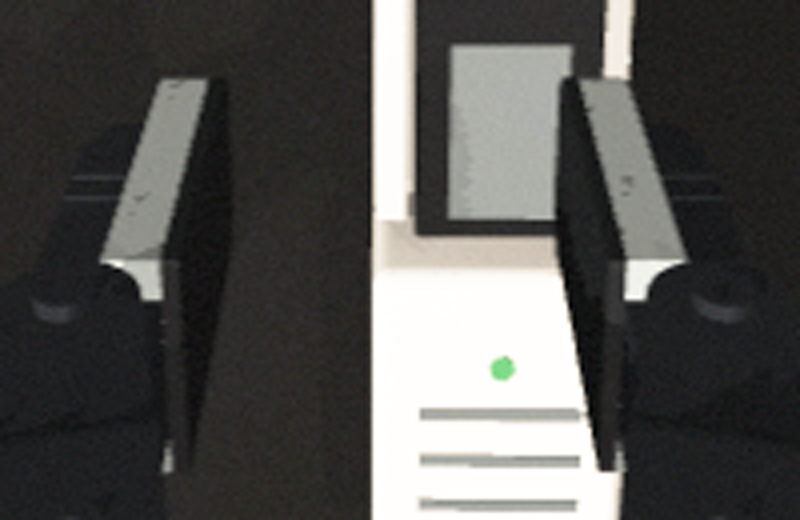

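Run:
```python
from h import *
import pickle
np.set_printoptions(precision=4,suppress=True)
st=pickle.load(open('st1.pkl','rb'))
W=lambda p:(240+p[0]/3.75,185+p[1]/3.75)
th=0
def out(n,ps,z):
    P=np.array([plane('wrist',W(p),z,st) for p in ps]);print(n);print(P,P.mean(0));return P
K=out('key',[(128,113),(243,113),(245,225),(130,225)],.052)
B=out('pack',[(317,313),(490,313),(490,540),(315,540)],.062)
H=out('housing top .040',[(93,70),(272,70),(272,280),(102,278)],.040)
E=out('chute end guides .036',[(290,65),(525,68)],.036)
print([np.degrees(np.arctan2(*(B[i]-B[j])[1::-1])) for i,j in((0,3),(1,2))],np.degrees(np.arctan2(*(H[0]-H[3])[1::-1])),np.degrees(np.arctan2(*(H[1]-H[2])[1::-1])))
c=viewer.get_calibration('wrist');T=c['tool_from_camera']
D=lambda p:(220+p[0]/4,270+p[1]/4)
for tx in (.008,.003,-.001):
  for p in [(165,78),(210,80),(105,260),(178,262),(578,80),(632,80),(620,260),(685,260)]:
    u,v=D(p);d=T[:3,:3]@np.array([(u-c['cx'])/c['fx'],(v-c['cy'])/c['fy'],1]);o=T[:3,3]
    q=o+d*(tx-o[0])/d[0];print(tx,p,q)
R=Ro.from_rotvec(st['orientation']).as_matrix()
print(R,[R.T@(x-st['tool_pos']) for x in (K.mean(0),B.mean(0))])
```

```text
key
[[ 0.562  -0.0575  0.052 ]
 [ 0.5741 -0.0784  0.052 ]
 [ 0.5526 -0.0911  0.052 ]
 [ 0.5402 -0.0696  0.052 ]] [ 0.5572 -0.0741  0.052 ]
pack
[[ 0.5463 -0.1126  0.062 ]
 [ 0.5648 -0.1444  0.062 ]
 [ 0.518  -0.1746  0.062 ]
 [ 0.4982 -0.1404  0.062 ]] [ 0.5318 -0.143   0.062 ]
housing top .040
[[ 0.5632 -0.0467  0.04  ]
 [ 0.5827 -0.0803  0.04  ]
 [ 0.5402 -0.1048  0.04  ]
 [ 0.5211 -0.071   0.04  ]] [ 0.5518 -0.0757  0.04  ]
chute end guides .036
[[ 0.5848 -0.0836  0.036 ]
 [ 0.6102 -0.1286  0.036 ]] [ 0.5975 -0.1061  0.036 ]
[np.float64(30.039200566422135), np.float64(32.81838877977038)] 29.9289539802459 29.901636734945207
0.008 (165, 78) [ 0.008  -0.0256 -0.0093]
0.008 (210, 80) [ 0.008  -0.0206 -0.0091]
0.008 (105, 260) [ 0.008  -0.0338  0.0141]
0.008 (178, 262) [ 0.008  -0.0253  0.0144]
0.008 (578, 80) [ 0.008   0.0203 -0.009 ]
0.008 (632, 80) [ 0.008   0.0263 -0.009 ]
0.008 (620, 260) [0.008  0.0261 0.0142]
0.008 (685, 260) [0.008  0.0337 0.0142]
0.003 (165, 78) [ 0.003  -0.0248 -0.0118]
0.003 (210, 80) [ 0.003  -0.0199 -0.0116]
0.003 (105, 260) [ 0.003  -0.0326  0.0108]
0.003 (178, 262) [ 0.003  -0.0244  0.011 ]
0.003 (578, 80) [ 0.003   0.0195 -0.0116]
0.003 (632, 80) [ 0.003   0.0253 -0.0115]
0.003 (620, 260) [0.003  0.0252 0.0108]
0.003 (685, 260) [0.003  0.0325 0.0109]
-0.001 (165, 78) [-0.001  -0.0241 -0.0139]
-0.001 (210, 80) [-0.001  -0.0194 -0.0136]
-0.001 (105, 260) [-0.001  -0.0317  0.0081]
-0.001 (178, 262) [-0.001  -0.0238  0.0084]
-0.001 (578, 80) [-0.001   0.019  -0.0136]
-0.001 (632, 80) [-0.001   0.0246 -0.0136]
-0.001 (620, 260) [-0.001   0.0244  0.0082]
-0.001 (685, 260) [-0.001   0.0315  0.0082]
[[-0.0004  0.5028 -0.8644]
 [ 0.0001 -0.8644 -0.5028]
 [-1.     -0.0003  0.0003]] [array([ 0.1371, -0.0227,  0.0036]), array([0.1271, 0.024 , 0.0602])]
```

Measured: dock origin (0.556,-0.129), yaw 30.0°. The TCP stands at dock (32, 24) mm, so the key finger is at y≈48 and the chute finger at y≈0, with its pack-side edge at x≈21. The tip is at z≈0.186. I go straight down to just above the key.

Emit:
{"name": "drive_tool", "arguments": {
  "steps": [
    [0.03, 0, 0, 0, 0, 0, 0.15],
    [0.03, 0, 0, 0, 0, 0, 0.15],
    [0.03, 0, 0, 0, 0, 0, 0.15],
    [0.02, 0, 0, 0, 0, 0, 0.15],
    [0.014, 0, 0, 0, 0, 0, 0.15],
    [0, 0, 0, 0, 0, 0, 0.15],
    [0, 0, 0, 0, 0, 0, 0.15]
  ]
}}

```text
time_s: 2.15
tool_pos: [0.5724, -0.0921, 0.0658]
orientation: [1.927, 0.517, -1.926]
contact_force: [0.3, 0.3, -0.2]
opening: 0.0363
```

Run:
```python
from h import *
import cv2
st=status.observe();print(st['tool_pos'],st['contact_force'])
a=viewer.camera('wrist')[:,:,::-1];cv2.imwrite("pics/w2.png",cv2.resize(a[150:430,180:460],(600,600),interpolation=cv2.INTER_CUBIC))
a=viewer.camera('scene')[:,:,::-1];cv2.imwrite("pics/c2.png",cv2.resize(a[110:240,220:350],(600,600),interpolation=cv2.INTER_CUBIC))
```

```text
[ 0.57239411 -0.09205665  0.06582763] [ 0.34574946  0.34856622 -0.18910203]
```

View pics/w2.png

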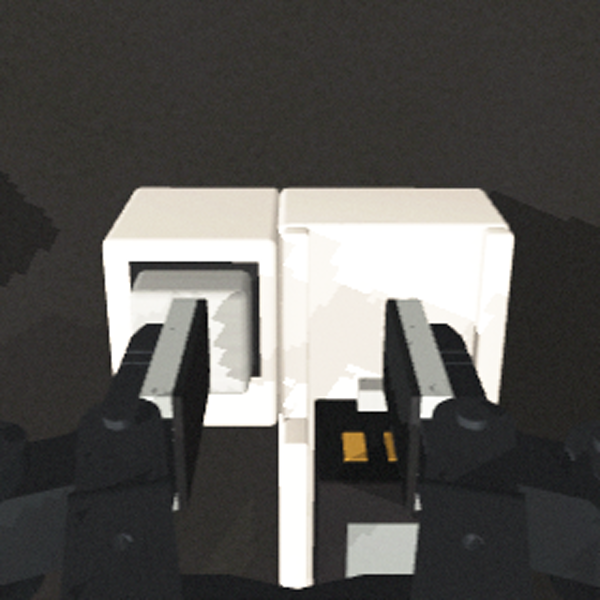

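View pics/c2.png

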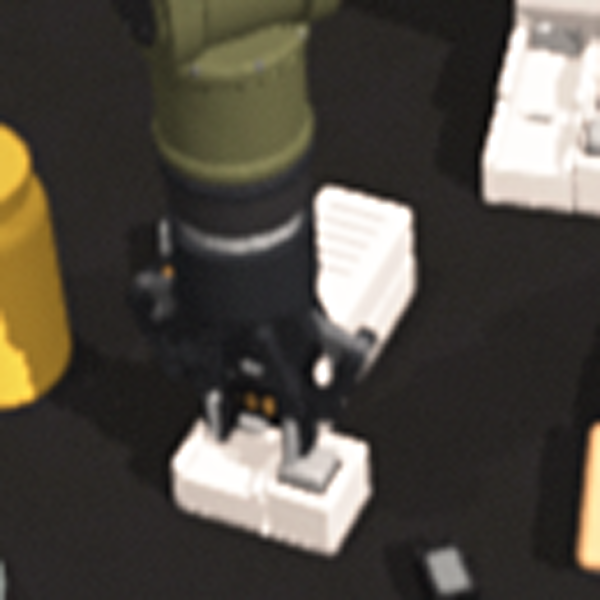

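The key finger is over the key (crop ~(180,340)) and the chute finger is over the chute (crop ~(415,340)), with the pack still behind the catch. Now I press.

Emit:
{"name": "drive_tool", "arguments": {
  "steps": [
    [0.01, 0, 0, 0, 0, 0, 0.15],
    [0.002, 0, 0, 0, 0, 0, 0.15],
    [0.002, 0, 0, 0, 0, 0, 0.15],
    [0.0, 0, 0, 0, 0, 0, 0.15]
  ]
}}

```text
time_s: 2.65
tool_pos: [0.572, -0.092, 0.0512]
orientation: [1.927, 0.516, -1.927]
contact_force: [0.7, 0.4, 0.6]
opening: 0.0365
```

Emit:
{"name": "drive_tool", "arguments": {
  "steps": [
    [0.002, 0, 0, 0, 0, 0, 0.15],
    [0.0, 0, 0, 0, 0, 0, 0.15]
  ]
}}

```text
time_s: 2.85
tool_pos: [0.5721, -0.0919, 0.0492]
orientation: [1.927, 0.517, -1.926]
contact_force: [2.7, 0.2, -0.0]
opening: 0.0363
```

Run:
```python
from h import *
import cv2
st=status.observe();print(st['tool_pos'],st['contact_force'],st['ft_torque'])
a=viewer.camera('wrist')[:,:,::-1];cv2.imwrite("pics/w3.png",cv2.resize(a[150:430,180:460],(600,600),interpolation=cv2.INTER_CUBIC))
```

```text
[ 0.57210602 -0.09188375  0.0492375 ] [ 2.73266108  0.21170531 -0.02926945] [ 0.12465972 -0.48407007  0.0980779 ]
```

View pics/w3.png

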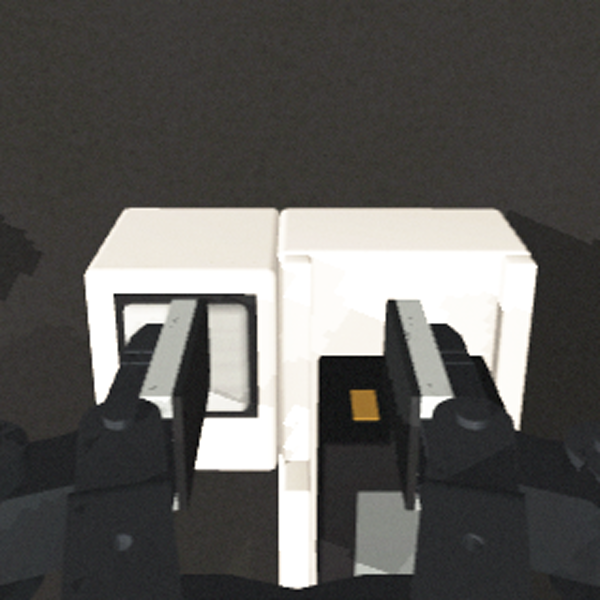

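Emit:
{"name": "drive_tool", "arguments": {
  "steps": [
    [0, 0, 0, 0, 0, 0, 0.15],
    [0, 0, 0, 0, 0, 0, 0.15],
    [0, 0, 0, 0, 0, 0, 0.15],
    [0, 0, 0, 0, 0, 0, 0.15],
    [0, 0, 0, 0, 0, 0, 0.15],
    [0, 0, 0, 0, 0, 0, 0.15]
  ]
}}

```text
time_s: 3.5
tool_pos: [0.5721, -0.0918, 0.0493]
orientation: [1.927, 0.517, -1.926]
contact_force: [3.0, 1.2, 0.3]
opening: 0.0362
```

Run:
```python
from h import *
import cv2
st=status.observe();print(st['tool_pos'],st['contact_force'],st['ft_torque'])
a=viewer.camera('wrist')[:,:,::-1];cv2.imwrite("pics/w4.png",cv2.resize(a[150:430,180:460],(600,600),interpolation=cv2.INTER_CUBIC))
s=viewer.camera('side')[:,:,::-1];cv2.imwrite("pics/s4.png",cv2.resize(s[200:400,300:500],(600,600),interpolation=cv2.INTER_CUBIC))
s=viewer.camera('scene')[:,:,::-1];cv2.imwrite("pics/c4.png",s)
c,s_=np.cos(np.radians(30)),np.sin(np.radians(30));R=np.array([[c,-s_],[s_,c]])
f=600/280
for n,p,z in [('nose foot',(350,357),.030),('nose top',(350,440),.062),('key top L',(180,305),.044),('chute end',(400,253),.036)]:
    q=plane('wrist',(180+p[0]/f,150+p[1]/f),z,st);print(n,R.T@(q[:2]-[.556,-.129]))
```

```text
[ 0.57214964 -0.09184804  0.04931771] [2.98996038 1.23927894 0.28779337] [ 0.31844882 -0.69475799  0.03885452]
nose foot [0.02133011 0.01201967]
nose top [0.02265701 0.01426164]
key top L [0.04184886 0.04813118]
chute end [0.04986523 0.00253058]
```

View pics/w4.png

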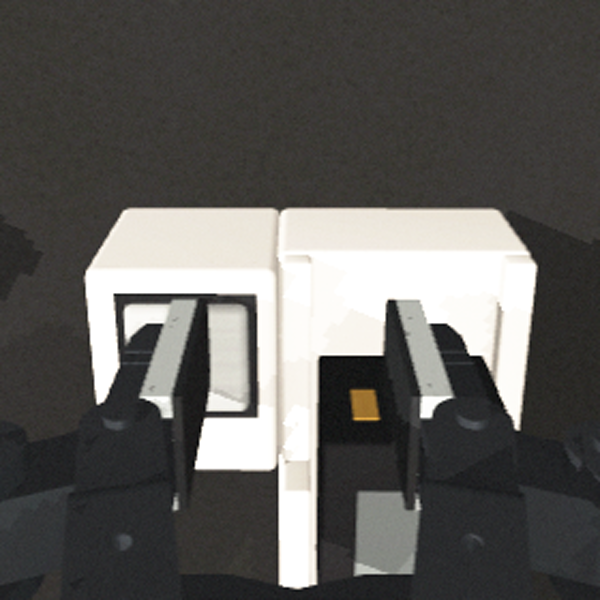

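View pics/s4.png

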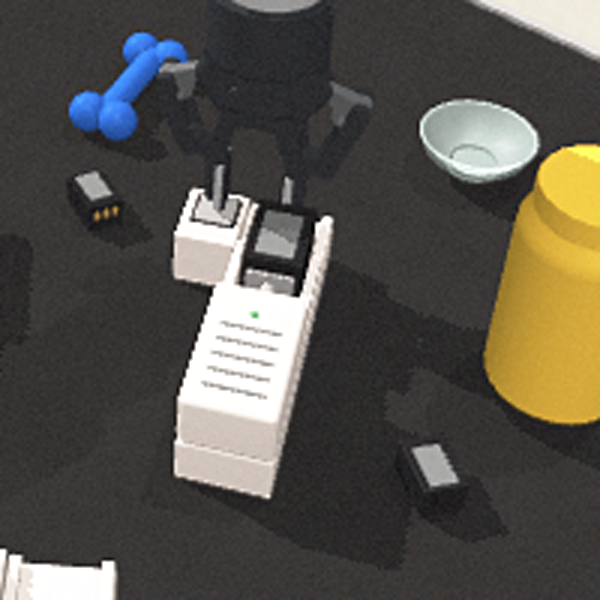

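View pics/c4.png

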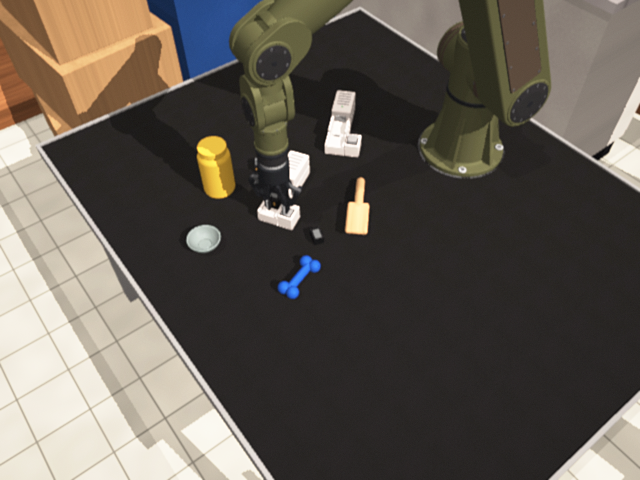

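The pack is stopped with its nose at dock x≈22 mm, and its foot and top edges agree, so it is level. The finger holds a steady ~3.2 N along the dock's x, the key is down and the bystanders are unmoved. I hand in.

```bash
python3 -c "
from plant import r
print(r.hand_in())"
```

```text
the job is handed in; nothing more can be done
None
```

I pressed the eject key of the farther, loaded dock with one finger. The other finger, already standing in the chute, stopped the pack and was still holding it when I handed in at about 3.7 s. The hand-in gives no verdict.

- **Pack position:** the nose is about 22 mm past its seat, so the pack's x is about -6 mm. The nose's lower edge measured 21 mm and its upper edge 23 mm, so the pack lies level on the chute floor.
- **Push on the pack:** the contact force was about 3.2 N along the chute direction after a 0.6 s hold. An earlier reading, just after the pack was released, was 2.7 N, mostly along world x. The wrist pictures before and after the hold look the same.
- **Key:** I did not measure how far it is down. It looks clearly sunk in the pictures, and the pack was freed, which happens at about 4 to 6 mm. The force reading showed almost no vertical load during the press, so it neither confirms nor contradicts that.
- **Bystanders:** canister, brush, bone and dish look unmoved in the scene picture. I judged that by eye.

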